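# Drive the brass pin out of the lab stand into the catch tray

### The arm

A 6-joint arm with a two-finger parallel gripper is mounted at the origin on the work surface. World frame = base frame: x ahead of the robot, y to its left, z up, the work surface at z = 0. Lengths are in mm, angles in rad, forces in N, time in s.
With the tool pointing down it reaches from about 425 to 950 mm from the base axis. Payload 3.5 kg.
Tool frame: the origin (TCP) lies at the very end of the fingers, on their centre line; the grasp point (between the pads) lies 19 mm behind it; z points along the fingers, y is the direction in which the jaws open and shut (so a half turn about z gives the same grasp; the last joint's range is limited). The gripper opens to 85 mm and grips with 20 to 120 N. Pads are 22 mm wide; open, the fingers measure 114 mm over their backs; the gripper's body (76 mm by 85 mm) begins 54 mm behind the grasp point. The pads swing forward as they close: fully open they stand 13 mm farther back than shut.
Start: joints at [-1.32, 0.286, 1.577, -0, 1.279, -0.15], TCP at [263.376, -621.481, 231.325] pointing down, gripper open.
Joint ranges: [-2.77, 2.77], [-0.9, 2.22], [0.21, 2.48], [-1.53, 4.67], [0.24, 2.81], [-2.84, 2.84]. Speed limits (rad/s): [2.79, 2.79, 3.14, 3.14, 3.14, 3.14].

### API

Orientations are given as a unit quaternion [x, y, z, w].
In Python, from bench import arm, vision, boxes_of, outline_of gives the robot as it stands.
- The arm moves only by the tool servo_tool, never from a script. Its arguments are lists of equal length, an entry for each row: "translation": the shift along the tool's x, y, z in m, a list of three; "rot": the turn, a rotation vector about the tool's x, y, z in degrees, a list of three. A call has 1 to 12 rows; each row is the pose to reach, as a shift and turn from the pose commanded when the call began, along the tool's axes at that moment; what a row does not reach only later rows make up. A row lasts 1/12 s, in which the tool goes at most 41.7 mm and 7.16 degrees, less where a joint would pass 70% of its speed; a pose out of reach is approached as far as the arm can. A call with a gripper value outside its range is refused whole. "grip" is the opening, from 0 (shut) to 1 (fully open), set as the call begins (left out, the last holds). The fingers move at their own pace and stop on an object; "newtons" is the grip in N (left out, the last holds). Time passes only in rows, so rows that repeat a pose let the fingers close. It gives the time, the measured TCP pose, the force and the opening at its end, in the units of the state.
- arm.sense(): the state, without advancing time (a new reading comes with each control period).
- vision.capture(name): name is "scene" or "side" or "wrist"; returns a dict with "color" (384x512x3 uint8, blue, green, red), "range_z" (384x512 float32, mm along the optical axis (not along the pixel's ray), 0 where there is no reading), "camera_matrix" (3x3 intrinsics, pixels), "rvec" (rotation vector, rad) and "tvec" (3), from world to camera coordinates, as OpenCV has them; the wrist camera has in their place "tool_from_camera" (4x4, takes a point from camera to tool coordinates, whose origin is the TCP and whose axes are the flange's). Camera axes: x right, y down, z forward; pixel columns grow to the right and rows downward; lengths in mm; the calibration is good to about 2 mm. The wrist camera is an equidistant fisheye: a pixel r from the principal point sees the ray r / f radians off the axis. A picture is of the moment at which its call begins: read the wrist's pose just before it.
- arm.close_job(): hands the job in, once; it reports no verdict.
Trained networks look in the newest picture that a camera, given by its name, has taken for a name from the list of things; names that differ only in an ending like _2 or _b are one class to them, and where a whole thing is asked for, a point or a joint stands for the part that bears it (a point fixed in the world has none). Each returns a list of dicts, best first, with "score" (0 to 1); they miss things now and then, are a little off and sometimes report something else, mostly with a low value. They report only what shows in the picture. A call takes as long as a camera call. They do not tell look-alikes from the thing itself.
- boxes_of(camera, label): "xyz" ([x, y, z] in mm, in world coordinates, good to about 4 mm: the middle of the surface that is visible of it).
- outline_of(camera, label): "region" (384x512 bool, what is visible of it).
The state is a dict: "time_s": time; "joint_pos": joint angles; "joint_velocities": joint speeds; "effort": joint torques, N m; "tcp_pos": TCP position; "tool_rot": TCP orientation; "ft_force": force on the tool from outside, world axes, zero at the start; "torque": the same for the moment, N m; "finger_gap": finger opening in mm.
Only numpy, scipy, OpenCV 4.12 (cv2) and the standard library are available. Lean on these libraries where they do the work, as an engineer would, in place of code of your own. Each camera call takes 0.05 s, during which the arm holds its last target. There are 200 camera calls.

### The job

Set the steel catch tray on the bench under the blue arm of the stand, below the brass pin. Then take the green-handled punch from the rack and push the brass pin straight down and out of its hole with it, so that it drops into the tray; never touch the pin with the gripper. Leave the punch standing in the empty hole, its flange resting on the arm, and let go.

Things in the scene. Friction and masses are not known exactly. Their poses are not given: they have to be found in the camera images.
- hole (a point): Centre of the top mouth of the vertical through-hole, 22 mm wide, in the fixed stand's blue arm. Arm top 115 mm, underside 85 mm above the bench; below it all is free. z up; the arm ends 25 mm from here towards -x (open side, facing the robot), is 60 mm wide in y; its column starts 72 mm towards +x. Sprung plungers half-way down pinch the pin: some 4 to 12 N moves it; past them it falls.
- pin_mid (a point): Middle of the brass pin, a plain cylinder 20 mm in diameter and 50 mm long (z along it), 0.1 to 0.15 kg. It starts upright in the hole, its top 15 mm above the blue arm, its lower end 5 mm below the arm's underside.
- tray_tab (a point): Steel catch tray's upright black tab, grasp point 45 mm above the tray's underside. Tab 12 mm thick in x, 40 wide in y, top 25 mm above this point. It stands mid-way on one short end of the pan, which reaches from here 160 mm along +x, is 90 wide, walls 20 high, 3 thick. z up, 0.2 to 0.3 kg. Starts flat on the bench. Best catching spot: 110 mm from here along +x.
- punch_grip (a point): Centre of the punch's green handle, 26 mm thick, 70 long, z up. 40 mm below: underside of its flange (36 wide); from there an 8 mm thick tip, end 85 mm below this point. 0.15 kg. Hangs upright in one of 3 places of a white rack, flange on the rack's top, 70 mm above the bench. The tools stand 60 mm apart along x; y is free. Orange and black ones are too short for this job.
There are look-alikes about, which are no part of the job. Leave any pink look-alike of the part that bears tray_tab alone.

How it is judged (in metres and radians):
On the way:
1. the tray lies flat on the bench with its pan under the pin, and the pin is still in its hole (x of hole in the frame of tray_tab between 0.025 and 0.145 m and y of hole in the frame of tray_tab between -0.033 and 0.033 m and height (world z) of tray_tab below 0.055 m and angle between tray_tab's own z axis and vertical below 0.12 rad and distance of pin_mid from where it was at the start of the episode below 0.008 m), for 0.2 s.
At the end, for the whole second after the job is handed in: The brass pin rests inside the tray's pan, the tray stands flat on the bench, and the green-handled punch stands upright (within 10 degrees) in the empty hole with its flange on the arm (within 6 mm in height, 14 mm sideways), all at rest (x of pin_mid in the frame of tray_tab between 0.008 and 0.158 m and y of pin_mid in the frame of tray_tab between -0.043 and 0.043 m and height (world z) of pin_mid below 0.042 m and linear speed of each of pin, punch below 0.03 m/s and height (world z) of tray_tab below 0.055 m and angle between tray_tab's own z axis and vertical below 0.12 rad and horizontal distance between punch_grip and hole below 0.014 m and z of punch_grip in the frame of hole between 0.034 and 0.046 m and angle between punch_grip's own z axis and vertical below 0.17 rad); the robot touches nothing.
It fails at once if the gripper touches the pin (contact force between the fingers and pin above 1 N).
It fails at once if the pin is moved from its place while the punch is not over the hole (distance of pin_mid from where it was at the start of the episode above 0.012 m and horizontal distance between punch_grip and hole above 0.03 m).
It also fails if it takes over 61 s, if anything falls off the work surface, if the arm or the gripper's body presses on something with over 40 N, if the wrist force passes 120 N, or if a joint passes its speed limit or range.

## Working session

There is one attempt and no reset: what is moved stays moved. The work goes in short steps, Python scripts to look and compute and a tool call to move; the robot and the scene stay as the last step left them, time stands still between calls to the robot, and variables do not carry over. Pictures are saved under pics/ and viewed, on a budget of 10 in all, crops included, one or two more only if the job needs it, and the job is handed in when it is done.

Besides the shell and the picture viewer there is one more tool, called after "Call:" as name(argument=value, ...) on one line, values as JSON. servo_tool: Moves the arm, as the interface text tells. Its arguments: {"type":"object","properties":{"translation":{"type":"array"},"rot":{"type":"array"},"grip":{"type":"number"},"newtons":{"type":"number"}},"required":["translation","rot"]}

```bash
mkdir -p pics; ls; python3 - <<'E'
from bench import arm, vision, boxes_of, outline_of
import cv2,numpy as np
s=arm.sense(); print(s['time_s'],s['tcp_pos'],s['tool_rot'],s['ft_force'],s['finger_gap'])
for c in("scene","side"):
    d=vision.capture(c); cv2.imwrite(f'pics/{c}0.png',d['color'])
    np.savez(f'{c}0.npz',**d)
    for n in("hole","pin_mid","tray_tab","punch_grip"):
        print(c,n,[(np.round(b['xyz']).tolist(),round(b['score'],2)) for b in boxes_of(c,n)][:5])
a=cv2.imread('pics/scene0.png');b=cv2.imread('pics/side0.png')
cv2.imwrite('pics/both.png',cv2.resize(np.vstack([a,b]),(400,600)) if 0 else cv2.resize(np.hstack([a,b]),(800,300)))
E
```

```text
pics
0.0 [ 263.22329371 -620.85584271  229.92023834] [ 9.79983915e-01  1.99073209e-01 -5.68491732e-05 -1.17496443e-03] [ 0.06967134 -0.61649289 -0.43065262] 85.55330366548762
scene hole [([710.0, 15.0, 102.0], 0.8)]
scene pin_mid []
scene tray_tab [([470.0, 503.0, 3.0], 0.74), ([529.0, 330.0, 6.0], 0.73)]
scene punch_grip [([476.0, -303.0, 109.0], 0.67)]
side hole [([697.0, -41.0, 105.0], 0.9)]
side pin_mid [([622.0, -17.0, 131.0], 0.47)]
side tray_tab [([471.0, 497.0, 5.0], 0.91), ([535.0, 335.0, 5.0], 0.61)]
side punch_grip [([473.0, -322.0, 121.0], 0.6)]
```

View pics/scene0.png

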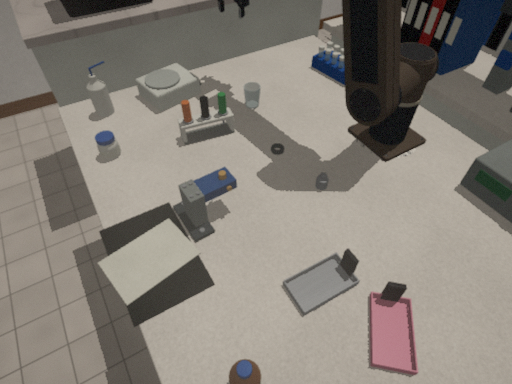

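View pics/side0.png

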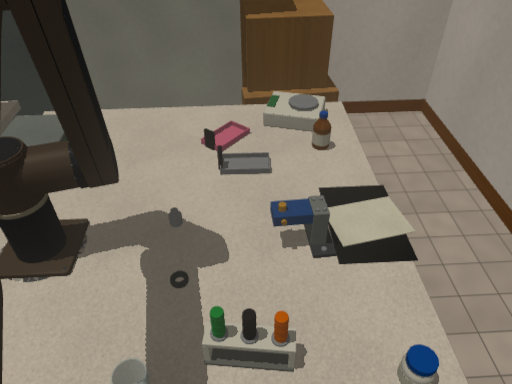

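The scene view shows the steel tray at about (320,283) with its tab at (349,263), the pink look-alike at (392,325), the stand with the pin at (222,175), and the green punch at (222,103). In the side view the pin is at (283,207) and the green punch at (218,322).

```bash
cat > h.py <<'E'
import numpy as np,cv2
def cloud(d):
    K=d['camera_matrix'];z=d['range_z'];v,u=np.mgrid[:384,:512]
    p=np.stack([(u-K[0,2])/K[0,0]*z,(v-K[1,2])/K[1,1]*z,z],-1)
    R=cv2.Rodrigues(d['rvec'])[0]
    return (p-np.ravel(d['tvec']))@R, z>0
def st(n,P):
    if len(P)<4: print(n,len(P));return
    print(n,len(P),'mean',P.mean(0).round(1),'med',np.median(P,0).round(1),'lo',np.percentile(P,2,0).round(1),'hi',np.percentile(P,98,0).round(1))
def rect(n,P):
    (c,s,a)=cv2.minAreaRect(P[:,:2].astype(np.float32));print(n,'rect',np.round(c,1),np.round(s,1),round(a,1))
E
python3 - <<'E'
from h import *
for c in('scene','side'):
    d=dict(np.load(f'{c}0.npz'));W,ok=cloud(d);hsv=cv2.cvtColor(d['color'],cv2.COLOR_BGR2HSV)
    H,S,V=[hsv[...,i].astype(int) for i in range(3)];x,y,z=W[...,0],W[...,1],W[...,2]
    def box(a,b,e,f,g,h): return ok&(x>a)&(x<b)&(y>e)&(y<f)&(z>g)&(z<h)
    print(c)
    st('bench',W[box(400,600,100,200,-30,30)])
    g=box(420,700,-420,-200,72,200)&(H>45)&(H<85)&(S>90); st('green',W[g])
    gt=g&(z>np.percentile(z[g],99)-5) if g.any() else g; st('greentop',W[gt])
    pn=box(500,800,-100,100,100,160)&(H>8)&(H<30)&(S>110); st('pin',W[pn]); st('pintop',W[pn&(z>126)])
    ar=box(500,850,-120,120,108,122)&(H>100)&(H<130)&(S>80); st('arm',W[ar]); rect('arm',W[ar])
    col=box(500,850,-120,120,130,300); st('column',W[col])
    rect('col',W[box(500,850,-120,120,125,300)&(S<60)])
    t=box(400,750,200,440,8,100)&~((S>90)&((H>150)|(H<5))); st('tray',W[t]); rect('tray',W[t])
    tb=t&(z>30); st('tab',W[tb]); rect('tab',W[tb]); st('tabtop',W[t&(z>62)])
    if (t&(z>62)).any(): rect('tabtop',W[t&(z>62)])
    pk=box(350,650,380,650,8,100); st('pink',W[pk])
E
```

```text
scene
bench 2146 mean [ 5.038e+02  1.515e+02 -1.000e-01] med [ 5.058e+02  1.522e+02 -1.000e-01] lo [404.8 102.   -3.1] hi [596.7 198.2   2.8]
green 70 mean [ 471.4 -307.4  127.3] med [ 471.7 -306.6  132.9] lo [ 461.9 -319.    84.7] hi [ 480.1 -299.1  146.4]
greentop 22 mean [ 471.  -310.7  144.4] med [ 470.6 -311.8  144.4] lo [ 461.4 -319.4  142.5] hi [ 478.9 -300.9  146.8]
pin 25 mean [623.2  -3.3 125.7] med [622.9  -7.  129.4] lo [617.3 -14.8 104.7] hi [629.6  25.1 131.9]
pintop 21 mean [623.5  -8.5 129.7] med [623.8  -8.6 129.6] lo [617.3 -14.9 128.1] hi [629.7  -2.1 132. ]
arm 450 mean [653.   -5.2 114.5] med [655.7  -3.4 114.5] lo [603.3 -35.2 112.1] hi [690.6  20.5 117. ]
arm rect [647.1  -7.3] [93.  59.5] 1.6
column 10 mean [623.3 -10.4 130.9] med [623.5 -10.8 130.9] lo [615.9 -17.2 130.1] hi [629.9  -4.3 132. ]
col rect [619.2 -15.8] [ 4.2 15.6] 64.0
tray 999 mean [503.6 351.6  29.4] med [465.6 346.9  19.9] lo [433.  285.7   8.9] hi [619.6 438.5  70.9]
tray rect [520.7 362. ] [152.8 199.7] 88.9
tab 316 mean [454.4 365.   56.4] med [461.7 344.7  59.2] lo [425.5 314.2  30.8] hi
[... 1008 characters left out ...]
.7] 3.4
column 28 mean [621.  -11.8 131.7] med [621.4 -12.3 131.5] lo [612.1 -20.7 130.2] hi [629.3  -4.1 133.7]
col rect [672.3 -16.9] [115.4  48.9] 10.3
tray 599 mean [506.2 346.9  26. ] med [497.7 347.3  18.9] lo [417.8 281.5   8.4] hi [616.1 437.9  71.3]
tray rect [512.1 354.2] [149.3 220. ] 83.7
tab 154 mean [442.4 380.   54.3] med [438.  423.8  54.9] lo [414.8 310.   31.5] hi [465.  438.6  72.2]
tab rect [444.8 376.8] [ 24.8 141. ] 18.3
tabtop 56 mean [446.4 368.9  68.5] med [454.6 339.5  69. ] lo [417.6 311.   62.4] hi [465.2 437.4  72.5]
tabtop rect [444.4 377.5] [ 24.6 139.4] 18.3
pink 657 mean [515.  511.1  31.6] med [499.3 524.3  22. ] lo [398.2 423.4   8.5] hi [647.8 624.7  70.3]
```

```bash
python3 - <<'E'
from h import *
for c in('scene','side'):
    d=dict(np.load(f'{c}0.npz'));W,ok=cloud(d)
    x,y,z=W[...,0],W[...,1],W[...,2]
    def box(a,b,e,f,g,h): return ok&(x>a)&(x<b)&(y>e)&(y<f)&(z>g)&(z<h)
    print(c)
    tb=box(430,500,290,400,35,100);st('tab',W[tb]);rect('tab',W[tb]);t2=tb&(z>64);st('top',W[t2]);rect('top',W[t2])
    t=box(430,700,250,412,12,26);st('walls',W[t]);rect('walls',W[t])
    for n,a,b in(('g',440,495),('k',500,555),('o',560,620)):
        q=box(a,b,-350,-280,139,160);st(n,W[q]);rect(n,W[q])
    q=box(420,640,-360,-260,60,74);st('rack',W[q]);rect('rack',W[q])
    q=box(500,850,-120,120,108,122)&(d['color'][...,0]>1.3*d['color'][...,2]);rect('arm',W[q])
    # column walls
    q=box(500,850,-120,120,121,300);st('above',W[q]);
E
```

```text
scene
tab 200 mean [462.7 335.   58.4] med [464.3 335.3  60.8] lo [454.5 314.1  36.7] hi [466.5 352.5  71.8]
tab rect [460.2 333.1] [40.1 12.9] 89.0
top 89 mean [460.8 334.2  69.1] med [461.2 333.8  69.4] lo [454.3 314.1  64.5] hi [466.2 351.7  71.9]
top rect [459.9 332.8] [38.6 12.7] 87.6
walls 458 mean [539.6 332.1  18.3] med [539.6 335.3  18.9] lo [459.7 285.2  12.5] hi [619.7 376.8  23.2]
walls rect [537.5 330.6] [ 91.2 164.7] 88.5
g 35 mean [ 467.9 -311.9  144.1] med [ 467.9 -311.9  144.4] lo [ 456.8 -323.7  140.2] hi [ 478.5 -301.5  147. ]
g rect [ 467.1 -313.8] [23.6 22.9] 28.0
k 35 mean [ 527.4 -321.1  143.8] med [ 527.  -322.1  144.1] lo [ 516.3 -333.6  140.3] hi [ 537.4 -310.5  146.3]
k rect [ 526.1 -323.2] [21.4 23.5] 14.4
o 38 mean [ 586.2 -330.8  143.3] med [ 586.7 -329.8  143.5] lo [ 574.2 -343.1  140.2] hi [ 597.2 -319.   146.2]
o rect [ 586.6 -331.5] [21.4 24.8] 64.2
rack 461 mean [ 531.1 -315.5   68.5] med [ 536.5 -312.    69.2] lo [ 440.9 -355.1   60.7] hi [ 614.5 -289.3   73.3]
rack rect [ 526.3 -324.7] [ 56.1 180. ] 82.0
arm rect [646.7  -7.7] [95.4 60.1] 2.7
abov
[... 602 characters left out ...]
[ 456.6 -329.8  139.5] hi [ 478.8 -306.6  148.2]
g rect [ 467.7 -318.2] [24.1 25. ] 23.7
k 154 mean [ 527.  -327.4  145.2] med [ 526.7 -327.9  145.5] lo [ 515.4 -338.1  140. ] hi [ 539.  -314.3  147.9]
k rect [ 526.5 -326.8] [24.6 24.7] 63.7
o 152 mean [ 586.5 -336.   145.3] med [ 586.7 -336.5  145.6] lo [ 575.2 -346.3  140.8] hi [ 597.7 -324.   147.6]
o rect [ 586.7 -334.9] [24.5 24.3] 23.5
rack 1507 mean [ 525.4 -332.2   70.4] med [ 524.  -335.6   70.9] lo [ 439.6 -358.    63.2] hi [ 613.8 -296.8   73.6]
rack rect [ 526.8 -325.9] [ 53.3 179.7] 81.8
arm rect [645.4 -12.5] [97.8 62. ] 3.4
above 169 mean [680.  -11.8 124.9] med [702.7 -14.1 123.3] lo [612.2 -41.  121.1] hi [729.8  19.4 133. ]
```

```bash
cat > plan.py <<'E'
import sys,numpy as np
from scipy.spatial.transform import Rotation as R
from bench import arm
# args: x,y,z,theta_deg ... waypoints; prints shift/rotvec in tool axes
s=arm.sense(); p=np.array(s['tcp_pos']); q=R.from_quat(s['tool_rot'])
print('t',round(s['time_s'],2),'tcp',p.round(1),'theta',np.degrees(np.arctan2(*q.as_matrix()[[1,0],0])).round(2),'F',np.round(s['ft_force'],1),'gap',round(s['finger_gap'],1),'j',np.round(s['joint_pos'],2))
for a in sys.argv[1:]:
    v=[float(k) for k in a.split(',')]; t=np.radians(v[3]); c,n=np.cos(t),np.sin(t)
    T=R.from_matrix([[c,n,0],[n,-c,0],[0,0,-1]])
    d=q.inv().apply(np.array(v[:3])-p)/1000; r=(q.inv()*T).as_rotvec(degrees=True)
    print(a,'shift',d.round(4).tolist(),'rot',r.round(2).tolist(),'rows',np.ceil(max(np.linalg.norm(d)/.0417,np.linalg.norm(r)/7.16)))
E
python3 plan.py 520,-100,240,60 460.0,331.5,130,88.3
```

```text
t 0.5 tcp [ 263.4 -621.4  231.3] theta 22.96 F [-0.5  0.  -1.2] gap 85.6 j [-1.32  0.29  1.58 -0.    1.28 -0.15]
520,-100,240,60 shift [0.4397, -0.38, -0.0087] rot [-0.01, -0.0, -37.04] rows 14.0
460.0,331.5,130,88.3 shift [0.5528, -0.8007, 0.1014] rot [-0.01, -0.0, -65.34] rows 24.0
```

Call:
servo_tool(translation=[[0.44, -0.38, -0.009], [0.44, -0.38, -0.009], [0.44, -0.38, -0.009], [0.44, -0.38, -0.009], [0.44, -0.38, -0.009], [0.44, -0.38, -0.009], [0.44, -0.38, -0.009], [0.44, -0.38, -0.009], [0.44, -0.38, -0.009], [0.44, -0.38, -0.009], [0.44, -0.38, -0.009], [0.44, -0.38, -0.009]], rot=[[0, 0, -37], [0, 0, -37], [0, 0, -37], [0, 0, -37], [0, 0, -37], [0, 0, -37], [0, 0, -37], [0, 0, -37], [0, 0, -37], [0, 0, -37], [0, 0, -37], [0, 0, -37]], grip=1)

```text
time_s: 1.5
tcp_pos: [484.8, -171.1, 239.6]
tool_rot: [0.866, 0.5, 0.0, 0.001]
ft_force: [0.3, -0.6, -0.6]
finger_gap: 85.6
```

```bash
python3 plan.py 460.0,331.5,130,88.3
```

```text
t 1.5 tcp [ 484.8 -171.1  239.6] theta 59.95 F [ 0.3 -0.6 -0.6] gap 85.6 j [-0.54 -0.08  1.96 -0.    1.26 -0.01]
460.0,331.5,130,88.3 shift [0.4226, -0.2732, 0.1093] rot [0.07, 0.02, -28.35] rows 13.0
```

Call:
servo_tool(translation=[[0.423, -0.273, 0.109], [0.423, -0.273, 0.109], [0.423, -0.273, 0.109], [0.423, -0.273, 0.109], [0.423, -0.273, 0.109], [0.423, -0.273, 0.109], [0.423, -0.273, 0.109], [0.423, -0.273, 0.109], [0.423, -0.273, 0.109], [0.423, -0.273, 0.109], [0.423, -0.273, 0.109], [0.423, -0.273, 0.109]], rot=[[0, 0, -28.35], [0, 0, -28.35], [0, 0, -28.35], [0, 0, -28.35], [0, 0, -28.35], [0, 0, -28.35], [0, 0, -28.35], [0, 0, -28.35], [0, 0, -28.35], [0, 0, -28.35], [0, 0, -28.35], [0, 0, -28.35]])

```text
time_s: 2.5
tcp_pos: [460.0, 317.3, 133.2]
tool_rot: [0.717, 0.697, 0.0, 0.0]
ft_force: [0.5, -0.1, -0.1]
finger_gap: 85.2
```

```bash
python3 plan.py 460.0,331.5,31,88.3; python3 - <<'E'
from bench import arm,vision
import cv2,numpy as np
d=vision.capture('wrist');cv2.imwrite('pics/w1.png',d['color']);print(d['tool_from_camera'].round(3),d['camera_matrix'])
E
```

```text
t 2.5 tcp [460.  317.3 133.2] theta 88.33 F [ 0.5 -0.1 -0.1] gap 85.2 j [ 0.42  0.13  1.94 -0.    1.06  0.45]
460.0,331.5,31,88.3 shift [0.0142, -0.0005, 0.1023] rot [0.06, -0.02, 0.03] rows 3.0
[[  -0.      -0.956   -0.293   74.877]
 [   1.       0.      -0.      -0.196]
 [   0.      -0.293    0.956 -142.517]
 [   0.       0.       0.       1.   ]] [[297.31863964   0.         258.63697901]
 [  0.         297.31863964 193.80961393]
 [  0.           0.           1.        ]]
```

View pics/w1.png

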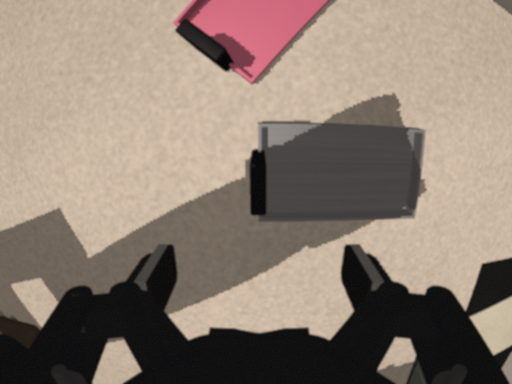

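The wrist view shows the steel tray's tab at (258,182), midway between the fingertips (about 165 and 350), and pink well clear at the top. Descending to grasp.

Call:
servo_tool(translation=[[0.014, 0, 0.03], [0.014, 0, 0.06], [0.014, 0, 0.09], [0.014, 0, 0.102], [0.014, 0, 0.102]], rot=[[0, 0, 0], [0, 0, 0], [0, 0, 0], [0, 0, 0], [0, 0, 0]])

```text
time_s: 2.97
tcp_pos: [458.1, 327.8, 27.7]
tool_rot: [0.717, 0.697, -0.004, -0.001]
ft_force: [0.9, -0.9, -0.8]
finger_gap: 85.6
```

Call:
servo_tool(translation=[[0, 0, 0], [0, 0, 0], [0, 0, 0], [0, 0, 0], [0, 0, 0], [0, 0, 0], [0, 0, 0], [0, 0, 0], [0, 0, 0], [0, 0, 0]], rot=[[0, 0, 0], [0, 0, 0], [0, 0, 0], [0, 0, 0], [0, 0, 0], [0, 0, 0], [0, 0, 0], [0, 0, 0], [0, 0, 0], [0, 0, 0]], grip=0, newtons=80)

```text
time_s: 3.8
tcp_pos: [461.3, 329.4, 32.4]
tool_rot: [0.717, 0.697, 0.001, 0.0]
ft_force: [-1.1, -0.7, 5.8]
finger_gap: 11.4
```

```bash
python3 plan.py 460.0,331.5,47,88.3
```

```text
t 3.8 tcp [461.3 329.4  32.4] theta 88.31 F [-1.1 -0.7  5.8] gap 11.4 j [0.44 0.3  1.97 0.   0.88 0.47]
460.0,331.5,47,88.3 shift [0.0021, -0.0014, -0.0146] rot [0.06, -0.03, 0.01] rows 1.0
```

Call:
servo_tool(translation=[[0, 0, -0.01], [0, 0, -0.02], [0, 0, -0.02], [0, 0, -0.02]], rot=[[0, 0, 0], [0, 0, 0], [0, 0, 0], [0, 0, 0]])

```text
time_s: 4.13
tcp_pos: [461.3, 329.3, 52.1]
tool_rot: [0.717, 0.697, 0.001, 0.0]
ft_force: [-0.3, -1.0, -3.0]
finger_gap: 11.2
```

```bash
python3 plan.py 512.5,-13,52,90
```

```text
t 4.13 tcp [461.3 329.3  52.1] theta 88.31 F [-0.3 -1.  -3. ] gap 11.2 j [0.44 0.27 1.96 0.   0.91 0.47]
512.5,-13,52,90 shift [-0.3407, 0.0613, -0.0001] rot [0.09, -0.05, -1.69] rows 9.0
```

Call:
servo_tool(translation=[[-0.02, 0.004, 0], [-0.055, 0.01, 0], [-0.09, 0.016, 0], [-0.125, 0.022, 0], [-0.16, 0.029, 0], [-0.195, 0.035, 0], [-0.23, 0.041, 0], [-0.265, 0.048, 0], [-0.295, 0.053, 0], [-0.32, 0.058, 0], [-0.335, 0.06, 0], [-0.3407, 0.0613, 0]], rot=[[0, 0, 0], [0, 0, -0.2], [0, 0, -0.4], [0, 0, -0.6], [0, 0, -0.8], [0, 0, -1], [0, 0, -1.2], [0, 0, -1.4], [0, 0, -1.5], [0, 0, -1.6], [0, 0, -1.7], [0, 0, -1.7]])

```text
time_s: 5.13
tcp_pos: [512.0, -15.5, 51.0]
tool_rot: [0.708, 0.706, -0.0, 0.0]
ft_force: [0.6, -0.8, -2.6]
finger_gap: 11.5
```

```bash
python3 plan.py 512.5,-13,32.5,90
```

```text
t 5.13 tcp [512.  -15.5  51. ] theta 89.86 F [ 0.6 -0.8 -2.6] gap 11.5 j [-0.23  0.16  2.09 -0.    0.89 -0.23]
512.5,-13,32.5,90 shift [0.0025, 0.0005, 0.0185] rot [-0.02, 0.03, -0.14] rows 1.0
```

Call:
servo_tool(translation=[[0, 0, 0], [0, 0, 0], [0, 0, 0.006], [0, 0, 0.012], [0, 0, 0.017], [0, 0, 0.0195], [0, 0, 0.0195], [0, 0, 0.0195]], rot=[[0, 0, 0], [0, 0, 0], [0, 0, 0], [0, 0, 0], [0, 0, 0], [0, 0, 0], [0, 0, 0], [0, 0, 0]])

```text
time_s: 5.8
tcp_pos: [511.9, -12.4, 32.4]
tool_rot: [0.707, 0.708, -0.0, -0.001]
ft_force: [-5.0, 1.9, 6.3]
finger_gap: 11.0
```

```bash
python3 plan.py; python3 - <<'E'
from bench import vision
from h import *
for c in('scene','side'):
    d=vision.capture(c);cv2.imwrite(f'pics/{c}1.png',d['color']);W,ok=cloud(d);x,y,z=W[...,0],W[...,1],W[...,2]
    hsv=cv2.cvtColor(d['color'],cv2.COLOR_BGR2HSV)
    t=ok&(x>520)&(x<680)&(abs(y+10)<80)&(z>10)&(z<28);st('walls',W[t]);rect('w',W[t])
E
```

```text
t 5.8 tcp [511.9 -12.4  32.4] theta 90.09 F [-5.   1.9  6.3] gap 11.0 j [-0.22  0.19  2.1   0.    0.85 -0.22]
walls 220 mean [600.   14.8  16.6] med [597.8  34.9  16.8] lo [522.5 -54.   10.3] hi [670.8  37.7  21.9]
w rect [596.4  -9. ] [150.7  94.2] 0.2
walls 373 mean [598.2 -23.1  17.1] med [592.3 -52.4  17.3] lo [525.7 -56.9  10.3] hi [670.2  35.   23.4]
w rect [596.6 -10.8] [ 93.9 149.2] 89.9
```

View pics/side1.png

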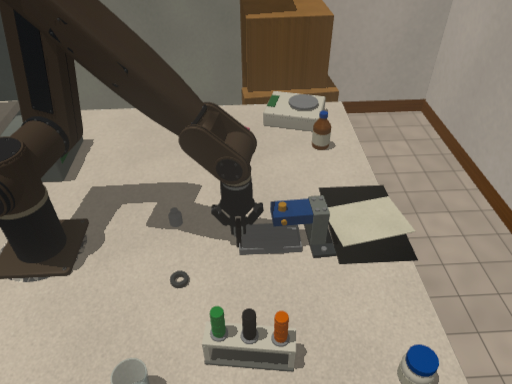

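The tray sits under the blue arm (pan around (270,238)), pan centre at y≈-10, and the pin at (283,207) is undisturbed. Releasing and retreating.

Call:
servo_tool(translation=[[0, 0, 0], [0, 0, 0], [0, 0, 0], [0, 0, 0], [0, 0, 0], [0, 0, -0.03], [0, 0, -0.07], [0, 0, -0.11], [0, 0, -0.15], [0, 0, -0.19], [0, 0, -0.2]], rot=[[0, 0, 0], [0, 0, 0], [0, 0, 0], [0, 0, 0], [0, 0, 0], [0, 0, 0], [0, 0, 0], [0, 0, 0], [0, 0, 0], [0, 0, 0], [0, 0, 0]], grip=1)

```text
time_s: 6.82
tcp_pos: [515.4, -14.0, 239.9]
tool_rot: [0.707, 0.707, 0.004, 0.006]
ft_force: [0.3, -0.2, 0.7]
finger_gap: 84.8
```

```bash
python3 plan.py 510,-270,230,-8 510,-270,230,172 510,-270,230,82
```

```text
t 6.82 tcp [515.4 -14.  239.9] theta 90.02 F [ 0.3 -0.2  0.7] gap 84.8 j [-0.22 -0.08  1.96  0.    1.25 -0.22]
510,-270,230,-8 shift [-0.256, -0.0056, 0.0106] rot [0.69, -0.51, 98.02] rows 14.0
510,-270,230,172 shift [-0.256, -0.0056, 0.0106] rot [0.49, 0.67, -81.98] rows 12.0
510,-270,230,82 shift [-0.256, -0.0056, 0.0106] rot [0.75, 0.11, 8.02] rows 7.0
```

Call:
servo_tool(translation=[[-0.15, 0, 0.01], [-0.256, -0.0056, 0.01], [-0.256, -0.0056, 0.01], [-0.256, -0.0056, 0.01], [-0.256, -0.0056, 0.01], [-0.256, -0.0056, 0.01], [-0.256, -0.0056, 0.01], [-0.256, -0.0056, 0.01], [-0.256, -0.0056, 0.01], [-0.256, -0.0056, 0.01], [-0.256, -0.0056, 0.01], [-0.256, -0.0056, 0.01]], rot=[[0, 0, 7], [0, 0, 14], [0, 0, 21], [0, 0, 28], [0, 0, 35], [0, 0, 42], [0, 0, 49], [0, 0, 56], [0, 0, 63], [0, 0, 70], [0, 0, 77], [0, 0, 84]])

```text
time_s: 7.82
tcp_pos: [506.3, -269.3, 221.0]
tool_rot: [0.999, 0.049, -0.0, -0.0]
ft_force: [0.9, 0.2, -0.2]
finger_gap: 85.3
```

```bash
python3 plan.py 467.5,-316,210,-8
```

```text
t 7.82 tcp [ 506.3 -269.3  221. ] theta 5.65 F [ 0.9  0.2 -0.2] gap 85.3 j [-0.67  0.07  1.84  0.    1.23  0.81]
467.5,-316,210,-8 shift [-0.0432, 0.0427, 0.011] rot [-0.03, 0.04, 13.65] rows 2.0
```

Call:
servo_tool(translation=[[-0.03, 0.03, 0.008], [-0.043, 0.0425, 0.011], [-0.043, 0.0425, 0.011], [-0.043, 0.0425, 0.011], [-0.043, 0.0425, 0.011]], rot=[[0, 0, 7], [0, 0, 13.6], [0, 0, 13.6], [0, 0, 13.6], [0, 0, 13.6]])

```text
time_s: 8.23
tcp_pos: [468.4, -315.7, 210.6]
tool_rot: [0.998, -0.065, 0.0, -0.0]
ft_force: [0.7, 0.2, 0.4]
finger_gap: 85.4
```

```bash
python3 plan.py 467.5,-316,91,-8; cat >> h.py <<'E'
def wcloud(d,s):
    from scipy.spatial.transform import Rotation as R
    K=d['camera_matrix'];z=d['range_z'];v,u=np.mgrid[:384,:512]
    a=u-K[0,2];b=v-K[1,2];r=np.hypot(a,b)+1e-9;th=r/K[0,0];k=np.tan(th)*z/r
    p=np.stack([a*k,b*k,z],-1);M=d['tool_from_camera']
    return (p@M[:3,:3].T+M[:3,3])@R.from_quat(s['tool_rot']).as_matrix().T+np.array(s['tcp_pos']),z>0
E
python3 - <<'E'
from bench import arm,vision
from h import *
s=arm.sense();d=vision.capture('wrist');cv2.imwrite('pics/w2.png',d['color']);W,ok=wcloud(d,s)
x,y,z=W[...,0],W[...,1],W[...,2]
for n,a,b in(('g',440,495),('k',500,555),('o',560,620)):
    q=ok&(x>a)&(x<b)&(y>-360)&(y<-270)&(z>139)&(z<155);st(n,W[q])
    if q.sum()>4: rect(n,W[q])
q=ok&(x>420)&(x<640)&(y>-380)&(y<-260)&(z>60)&(z<75);st('rack',W[q])
E
```

```text
t 8.23 tcp [ 468.4 -315.7  210.6] theta -7.51 F [0.7 0.2 0.4] gap 85.4 j [-0.77  0.06  1.87  0.    1.21  0.93]
467.5,-316,91,-8 shift [-0.0009, 0.0005, 0.1196] rot [-0.03, -0.01, 0.49] rows 3.0
g 905 mean [ 469.7 -316.9  144.5] med [ 469.9 -317.   144.7] lo [ 457.7 -328.3  140.1] hi [ 480.8 -305.5  146.1]
g rect [ 469.  -316.9] [25.1 25. ] 32.3
k 1030 mean [ 527.8 -325.4  144.8] med [ 527.9 -325.4  144.9] lo [ 516.4 -336.9  143.2] hi [ 538.8 -314.   146.3]
k rect [ 527.5 -325.3] [25.4 25. ] 56.0
o 1009 mean [ 586.3 -334.   144.7] med [ 586.2 -334.   144.8] lo [ 575.  -345.3  142.3] hi [ 597.8 -322.7  146.3]
o rect [ 587.  -334.4] [24.8 25.5] 81.2
rack 5691 mean [ 530.6 -325.5   70.3] med [ 538.5 -325.    70. ] lo [ 447.  -357.6   68.4] hi [ 612.7 -293.5   74.7]
```

View pics/w2.png

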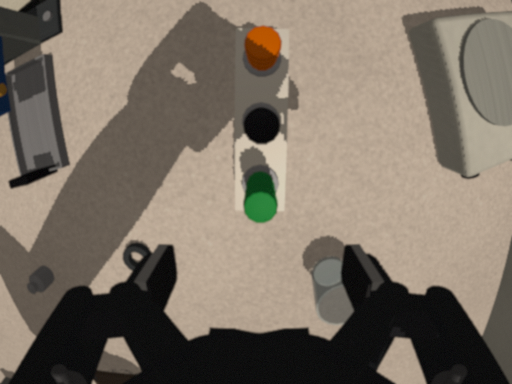

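The wrist view shows the green handle at (260,198) centred between the fingers, with a cup near (335,290). I'll check the cup's clearance.

```bash
python3 plan.py 468.5,-316.7,92,-8; python3 - <<'E'
from h import *
for c in('scene','side'):
    d=dict(np.load(f'{c}0.npz'));W,ok=cloud(d);x,y,z=W[...,0],W[...,1],W[...,2]
    q=ok&(x>330)&(x<450)&(y<-300)&(y>-500)&(z>12)&(z<200);st(c,W[q])
E
```

```text
t 8.28 tcp [ 468.7 -315.6  210.8] theta -7.49 F [ 0.5  1.  -0.1] gap 85.5 j [-0.77  0.06  1.87  0.    1.21  0.93]
468.5,-316.7,92,-8 shift [-0.0001, 0.0012, 0.1188] rot [-0.02, -0.02, 0.51] rows 3.0
scene 113 mean [ 368.3 -364.9   52.1] med [ 335.9 -379.8   58.4] lo [ 330.2 -405.5   13.6] hi [ 449.5 -304.8   79.8]
side 327 mean [ 414.7 -346.2   59.6] med [ 440.8 -337.5   69.6] lo [ 332.  -408.2   14.9] hi [ 449.2 -303.    81.9]
```

Call:
servo_tool(translation=[[0, 0.001, 0], [0, 0.001, 0], [0, 0.001, 0.03], [0, 0.001, 0.06], [0, 0.001, 0.09], [0, 0.001, 0.11], [0, 0.001, 0.1188], [0, 0.001, 0.1188], [0, 0.001, 0.1188]], rot=[[0, 0, 0.5], [0, 0, 0.5], [0, 0, 0.5], [0, 0, 0.5], [0, 0, 0.5], [0, 0, 0.5], [0, 0, 0.5], [0, 0, 0.5], [0, 0, 0.5]], grip=0.75)

```text
time_s: 9.03
tcp_pos: [468.6, -317.1, 92.6]
tool_rot: [0.998, -0.07, 0.0, 0.0]
ft_force: [0.5, 0.1, 0.6]
finger_gap: 64.2
```

Call:
servo_tool(translation=[[0, 0, 0], [0, 0, 0], [0, 0, 0], [0, 0, 0], [0, 0, 0], [0, 0, 0], [0, 0, 0], [0, 0, 0]], rot=[[0, 0, 0], [0, 0, 0], [0, 0, 0], [0, 0, 0], [0, 0, 0], [0, 0, 0], [0, 0, 0], [0, 0, 0]], grip=0, newtons=80)

```text
time_s: 9.7
tcp_pos: [469.1, -317.9, 93.9]
tool_rot: [0.998, -0.071, 0.001, 0.001]
ft_force: [0.8, 0.4, 5.4]
finger_gap: 24.3
```

Call:
servo_tool(translation=[[0, 0, -0.02], [0, 0, -0.05], [0, 0, -0.08], [0, 0, -0.11], [0, 0, -0.14], [0, 0, -0.165], [0, 0, -0.165], [0, 0, -0.165]], rot=[[0, 0, 0], [0, 0, 0], [0, 0, 0], [0, 0, 0], [0, 0, 0], [0, 0, 0], [0, 0, 0], [0, 0, 0]])

```text
time_s: 10.37
tcp_pos: [468.4, -317.4, 258.2]
tool_rot: [0.998, -0.071, 0.001, 0.001]
ft_force: [0.1, -0.1, -1.5]
finger_gap: 24.3
```

```bash
python3 plan.py 622,-11,255,-8; python3 - <<'E'
from bench import arm,vision
from h import *
for c in('scene','side'):
    d=vision.capture(c);cv2.imwrite(f'pics/{c}2.png',d['color']);W,ok=cloud(d);x,y,z=W[...,0],W[...,1],W[...,2]
    hsv=cv2.cvtColor(d['color'],cv2.COLOR_BGR2HSV).astype(int);H,S=hsv[...,0],hsv[...,1]
    g=ok&(H>45)&(H<85)&(S>90)&(abs(x-468)<60)&(abs(y+317)<60);st('green',W[g])
    f=ok&(abs(x-468)<25)&(abs(y+317)<25)
    for lo in range(175,245,5):
        q=f&(z>=lo)&(z<lo+5);st(lo,W[q])
im=cv2.imread('pics/side2.png');cv2.imwrite('pics/c2.png',cv2.resize(im[150:384,130:350],None,fx=2.5,fy=2.5))
E
```

```text
t 10.37 tcp [ 468.4 -317.4  258.2] theta -8.09 F [ 0.1 -0.1 -1.5] gap 24.3 j [-0.77  0.02  1.82 -0.    1.29  0.94]
622,-11,255,-8 shift [0.109, -0.325, 0.0028] rot [0.1, -0.13, -0.09] rows 9.0
green 52 mean [ 474.7 -311.6  284. ] med [ 476.7 -313.3  267.6] lo [ 461.4 -331.3  241.1] hi [ 484.7 -278.6  422.5]
175 0
180 0
185 2
190 2
195 4 mean [ 468.4 -313.6  196.8] med [ 468.9 -314.6  196. ] lo [ 465.1 -316.   195.4] hi [ 470.6 -309.3  199.6]
200 5 mean [ 467.4 -313.2  202.3] med [ 468.1 -313.6  201.7] lo [ 464.  -314.9  200.2] hi [ 470.5 -311.1  204.9]
205 4 mean [ 467.8 -314.8  207.2] med [ 468.2 -315.   206.5] lo [ 464.4 -315.8  205.8] hi [ 470.4 -313.5  209.6]
210 5 mean [ 466.1 -314.2  211.5] med [ 465.9 -314.8  211. ] lo [ 462.6 -316.3  210.4] hi [ 469.6 -311.   213.5]
215 3
220 2
225 1
230 2
235 32 mean [ 470.8 -308.3  237.5] med [ 474.6 -307.6  237.8] lo [ 450.3 -326.3  235.2] hi [ 483.3 -297.9  239.7]
240 17 mean [ 469.3 -306.8  242.2] med [ 468.5 -306.2  242.1] lo [ 457.5 -317.1  240.1] hi [ 479.7 -296.7  244.8]
green 79 mean [ 473.6 -324.4  260.6] med [ 476.7 -323.9  252.6]
[... 296 characters left out ...]

200 9 mean [ 466.8 -319.1  202.6] med [ 466.4 -319.3  202.1] lo [ 463.1 -320.3  200.9] hi [ 470.  -317.9  204.8]
205 8 mean [ 466.3 -319.   207.5] med [ 466.  -319.2  207.4] lo [ 463.2 -320.3  205.6] hi [ 469.8 -317.   209.8]
210 5 mean [ 466.5 -320.   212.5] med [ 467.2 -319.9  212.9] lo [ 463.9 -321.3  211. ] hi [ 468.6 -318.6  213.5]
215 0
220 0
225 0
230 13 mean [ 469.7 -329.9  233.1] med [ 470.6 -331.3  233.3] lo [ 454.2 -333.2  231.7] hi [ 482.  -323.3  234.3]
235 114 mean [ 467.7 -325.2  237.7] med [ 468.5 -327.2  237.8] lo [ 450.3 -334.3  235.1] hi [ 482.5 -308.5  239.7]
240 26 mean [ 467.4 -327.3  242.4] med [ 468.7 -327.9  242.5] lo [ 456.  -331.7  240. ] hi [ 477.8 -321.   244.6]
```

View pics/c2.png

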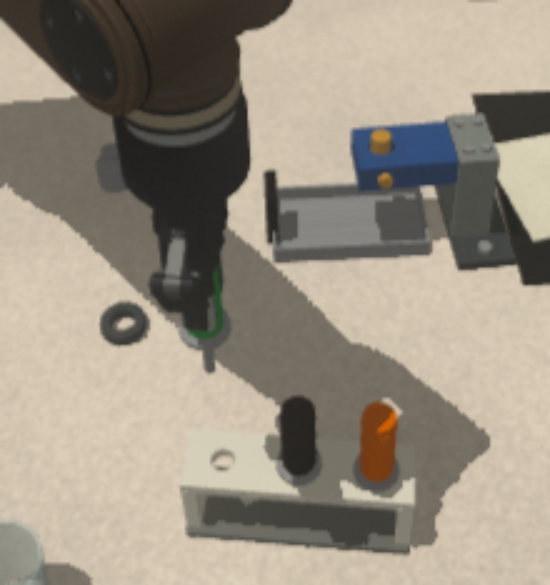

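The side crop shows the punch upright in the gripper (flange at (206,325)) and the tray in place with the pin undisturbed at (381,140).

Call:
servo_tool(translation=[[0.006, -0.018, 0], [0.017, -0.05, 0], [0.029, -0.086, 0], [0.041, -0.122, 0], [0.053, -0.158, 0], [0.065, -0.194, 0], [0.077, -0.23, 0], [0.088, -0.263, 0.001], [0.098, -0.292, 0.001], [0.105, -0.313, 0.002], [0.109, -0.325, 0.003], [0.109, -0.325, 0.003]], rot=[[0, 0, 0], [0, 0, 0], [0, 0, 0], [0, 0, 0], [0, 0, 0], [0, 0, 0], [0, 0, 0], [0, 0, 0], [0, 0, 0], [0, 0, 0], [0, 0, 0], [0, 0, 0]])

```text
time_s: 11.47
tcp_pos: [621.1, -8.3, 250.8]
tool_rot: [0.998, -0.069, -0.002, -0.001]
ft_force: [-0.7, -1.4, -1.5]
finger_gap: 24.4
```

Call:
servo_tool(translation=[[0, 0, 0], [0, 0, 0], [0, 0, 0]], rot=[[0, 0, 0], [0, 0, 0], [0, 0, 0]])

```text
time_s: 11.72
tcp_pos: [621.2, -12.0, 253.5]
tool_rot: [0.997, -0.071, -0.0, 0.0]
ft_force: [-0.1, -0.1, -1.5]
finger_gap: 24.4
```

```bash
python3 plan.py 622,-11,255,-8; python3 - <<'E'
from bench import arm,vision
from h import *
s=arm.sense();d=vision.capture('wrist');cv2.imwrite('pics/w3.png',d['color'])
D=[('wrist',d,wcloud(d,s))]+[(c,e,cloud(e)) for c in('scene','side') for e in[vision.capture(c)]]
for n,d,(W,ok) in D:
    x,y,z=W[...,0],W[...,1],W[...,2];print(n)
    hsv=cv2.cvtColor(d['color'],cv2.COLOR_BGR2HSV).astype(int);H,S=hsv[...,0],hsv[...,1]
    q=ok&(abs(x-622)<25)&(abs(y+11)<25)&(z>123)&(z<136);st('pintop',W[q])
    if q.sum()>4: rect('pt',W[q])
    q=ok&(x>560)&(x<760)&(abs(y+11)<60)&(z>105)&(z<120);st('arm',W[q])
    if q.sum()>4: rect('arm',W[q])
    q=ok&(abs(x-622)<10)&(abs(y+11)<10)&(z>184)&(z<212);st('tip',W[q])
E
```

```text
t 11.72 tcp [621.2 -12.  253.5] theta -8.19 F [-0.1 -0.1 -1.5] gap 24.4 j [-0.18  0.15  1.69 -0.    1.3   1.53]
622,-11,255,-8 shift [0.0007, -0.0011, -0.0015] rot [0.02, 0.05, -0.19] rows 1.0
wrist
pintop 358 mean [623.4 -11.4 129.6] med [623.4 -11.4 129.8] lo [614.2 -20.  125.3] hi [632.   -2.9 131.3]
pt rect [622.8 -11.7] [18.7 18.9] 81.9
arm 8394 mean [669.   -9.1 116. ] med [670.3  -9.  115.3] lo [601.  -39.9 113.2] hi [731.5  24.4 119.7]
arm rect [665.8  -8.8] [137.3  74.2] 3.3
tip 18 mean [623.8 -12.3 187.1] med [623.9 -12.5 187.4] lo [622.5 -14.8 184.6] hi [624.7  -9.2 189.6]
scene
pintop 43 mean [621.8  -8.8 128.5] med [621.3  -7.8 128.9] lo [613.1 -18.4 123.4] hi [630.1  -1.  130.8]
pt rect [622.  -10.1] [18.3 18.1] 16.7
arm 966 mean [669.7  -2.8 114.9] med [670.9  -1.5 115. ] lo [599.2 -38.6 106.2] hi [732.8  28.8 119.6]
arm rect [664.8  -7.8] [138.6  73.5] 2.8
tip 25 mean [620.6  -8.3 199.4] med [620.7  -8.2 199.6] lo [616.9  -9.9 186.2] hi [624.4  -6.5 210. ]
side
pintop 52 mean [620.9 -13.7 129.6] med [621.1 -14.6 130.2] lo [611.9 -21.  124.1] hi [629.2  -3.8 133.2]
pt rect [621.2 -12.6] [18.2 18.3] 37.1
arm 922 mean [659.9 -17.7 115.2] med [659.6 -21.  115.9] lo [597.8 -43.1 106.1] hi [730.   21.5 119.8]
arm rect [664.8 -10.1] [137.2  73.8] 3.3
tip 25 mean [619.4 -14.7 199.9] med [619.  -14.8 199.5] lo [616.4 -17.1 186.7] hi [623.2 -11.1 210.2]
```

View pics/w3.png

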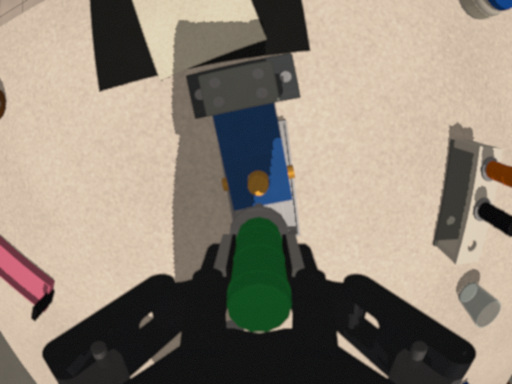

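The wrist view shows the pin top at (258,183) under the punch. The cameras put the tip about 1.5 mm short in x, so I'll correct that and descend.

Call:
servo_tool(translation=[[0.0015, 0, 0.01], [0.0015, 0, 0.025], [0.0015, 0, 0.04], [0.0015, 0, 0.048], [0.0015, 0, 0.052], [0.0015, 0, 0.056], [0.0015, 0, 0.06], [0.0015, 0, 0.064], [0.0015, 0, 0.064], [0.0015, 0, 0.064]], rot=[[0, 0, 0], [0, 0, 0], [0, 0, 0], [0, 0, 0], [0, 0, 0], [0, 0, 0], [0, 0, 0], [0, 0, 0], [0, 0, 0], [0, 0, 0]])

```text
time_s: 12.7
tcp_pos: [624.0, -11.0, 192.0]
tool_rot: [0.998, -0.07, 0.001, 0.0]
ft_force: [-1.4, -0.3, 4.1]
finger_gap: 24.3
```

```bash
python3 plan.py; python3 - <<'E'
from bench import vision
from h import *
for c in('scene','side'):
    d=vision.capture(c);cv2.imwrite(f'pics/{c}3.png',d['color'])
a,b=[cv2.imread(f'pics/{c}3.png') for c in('scene','side')]
cv2.imwrite('pics/c3.png',np.hstack([cv2.resize(a[120:260,140:270],(390,420)),cv2.resize(b[140:280,220:350],(390,420))]))
E
```

```text
t 12.7 tcp [624. -11. 192.] theta -8.08 F [-1.4 -0.3  4.1] gap 24.3 j [-0.18  0.21  1.74 -0.    1.19  1.53]
```

View pics/c3.png

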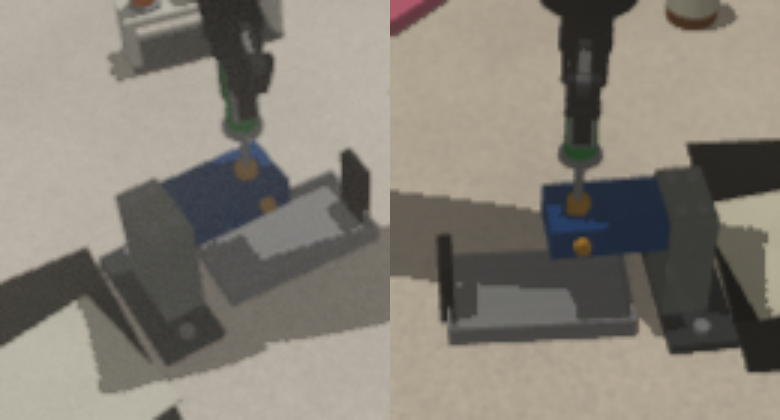

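The tip sits centred on the pin top in both views ((245,165) and (578,200)), with about 5 N of contact. Pushing down.

Call:
servo_tool(translation=[[0, 0, 0.004], [0, 0, 0.008], [0, 0, 0.012], [0, 0, 0.016], [0, 0, 0.02], [0, 0, 0.024], [0, 0, 0.028], [0, 0, 0.032], [0, 0, 0.036], [0, 0, 0.04], [0, 0, 0.04]], rot=[[0, 0, 0], [0, 0, 0], [0, 0, 0], [0, 0, 0], [0, 0, 0], [0, 0, 0], [0, 0, 0], [0, 0, 0], [0, 0, 0], [0, 0, 0], [0, 0, 0]])

```text
time_s: 13.72
tcp_pos: [622.2, -10.6, 147.8]
tool_rot: [0.998, -0.071, -0.002, -0.0]
ft_force: [-1.3, -1.2, -0.8]
finger_gap: 24.7
```

Call:
servo_tool(translation=[[0, 0, 0.002], [0, 0, 0.004], [0, 0, 0.006], [0, 0, 0.008], [0, 0, 0.008]], rot=[[0, 0, 0], [0, 0, 0], [0, 0, 0], [0, 0, 0], [0, 0, 0]])

```text
time_s: 14.13
tcp_pos: [622.9, -10.7, 141.5]
tool_rot: [0.998, -0.071, -0.0, -0.0]
ft_force: [-1.0, 0.1, -1.3]
finger_gap: 24.3
```

```bash
python3 plan.py; python3 - <<'E'
from bench import vision
from h import *
for c in('scene','side'):
    d=vision.capture(c);cv2.imwrite(f'pics/{c}4.png',d['color']);W,ok=cloud(d);x,y,z=W[...,0],W[...,1],W[...,2]
    hsv=cv2.cvtColor(d['color'],cv2.COLOR_BGR2HSV).astype(int)
    q=ok&(abs(x-622)<80)&(abs(y+11)<70)&(z>-5)&(z<84)&(hsv[...,0]>8)&(hsv[...,0]<30)&(hsv[...,1]>110);st('brass low',W[q])
    q=ok&(abs(x-622)<22)&(abs(y+11)<22)&(z>122)&(z<150);st('flange?',W[q])
E
```

```text
t 14.13 tcp [622.9 -10.7 141.5] theta -8.09 F [-1.   0.1 -1.3] gap 24.3 j [-0.18  0.26  1.78  0.    1.1   1.53]
brass low 8 mean [643.7 -17.6  20.6] med [641.9 -17.8  19.8] lo [634.6 -21.4  15.6] hi [660.8 -14.3  27. ]
flange? 60 mean [627.2  -1.6 131. ] med [6.304e+02 6.000e-01 1.287e+02] lo [609.  -17.7 122.2] hi [637.2   8.8 148.9]
brass low 141 mean [649.5 -34.3  27.8] med [648.8 -34.9  28.9] lo [626.7 -43.2   9.8] hi [674.4 -23.3  40.8]
flange? 94 mean [620.7 -20.2 130.9] med [620.4 -20.9 128.4] lo [605.5 -30.  122.4] hi [637.4  -3.9 148.6]
```

The pin has dropped. Seating the flange gently.

Call:
servo_tool(translation=[[0, 0, 0.0015], [0, 0, 0.003], [0, 0, 0.004], [0, 0, 0.004]], rot=[[0, 0, 0], [0, 0, 0], [0, 0, 0], [0, 0, 0]])

```text
time_s: 14.57
tcp_pos: [623.4, -10.8, 139.0]
tool_rot: [0.998, -0.07, 0.0, 0.0]
ft_force: [-2.3, 0.4, 3.5]
finger_gap: 23.8
```

```bash
python3 plan.py; python3 - <<'E'
from bench import vision
from h import *
for c in('scene','side'):
    d=vision.capture(c);cv2.imwrite(f'pics/{c}5.png',d['color'])
a,b=[cv2.imread(f'pics/{c}5.png') for c in('scene','side')]
cv2.imwrite('pics/c5.png',np.hstack([cv2.resize(a[120:260,140:270],(390,420)),cv2.resize(b[140:280,220:350],(390,420))]))
E
```

```text
t 14.57 tcp [623.4 -10.8 139. ] theta -8.08 F [-2.3  0.4  3.5] gap 23.8 j [-0.18  0.26  1.78 -0.    1.1   1.53]
```

View pics/c5.png

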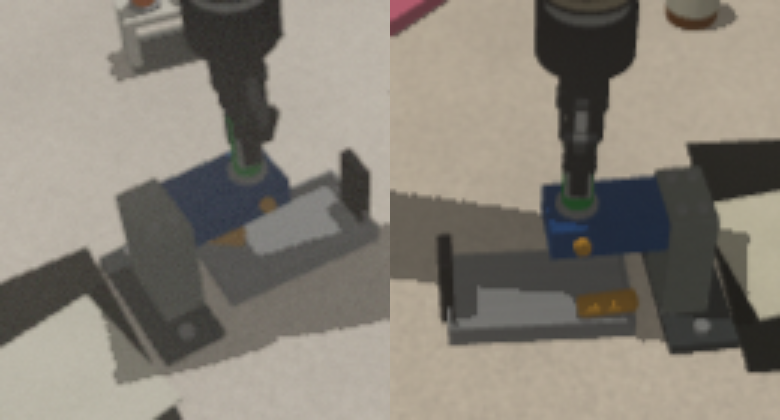

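Both views show the flange seated on the blue arm and the pin lying in the pan near its far end (side crop (607,303)). Releasing and retreating.

Call:
servo_tool(translation=[[0, 0, 0], [0, 0, 0], [0, 0, 0], [0, 0, 0], [0, 0, 0], [0, 0, 0], [0, 0, -0.02], [0, 0, -0.05], [0, 0, -0.08], [0, 0, -0.115], [0, 0, -0.15], [0, 0, -0.15]], rot=[[0, 0, 0], [0, 0, 0], [0, 0, 0], [0, 0, 0], [0, 0, 0], [0, 0, 0], [0, 0, 0], [0, 0, 0], [0, 0, 0], [0, 0, 0], [0, 0, 0], [0, 0, 0]], grip=1)

```text
time_s: 15.67
tcp_pos: [626.6, -11.3, 298.1]
tool_rot: [0.997, -0.07, 0.008, 0.001]
ft_force: [0.4, 0.2, 2.6]
finger_gap: 85.5
```

Call:
servo_tool(translation=[[-0.03, 0, -0.01], [-0.06, 0, -0.02], [-0.09, 0, -0.02], [-0.09, 0, -0.02], [-0.09, 0, -0.02]], rot=[[0, 0, 0], [0, 0, 0], [0, 0, 0], [0, 0, 0], [0, 0, 0]])

```text
time_s: 16.08
tcp_pos: [533.3, 2.1, 308.1]
tool_rot: [0.998, -0.07, 0.001, 0.0]
ft_force: [-0.4, -0.1, 0.5]
finger_gap: 85.0
```

```bash
python3 plan.py; python3 - <<'E'
from bench import vision
from h import *
ims=[]
for c in('scene','side'):
    d=vision.capture(c);ims.append(d['color']);W,ok=cloud(d);x,y,z=W[...,0],W[...,1],W[...,2]
    hsv=cv2.cvtColor(d['color'],cv2.COLOR_BGR2HSV).astype(int);H,S=hsv[...,0],hsv[...,1]
    print(c)
    q=ok&(abs(x-622)<80)&(abs(y+11)<70)&(z>-5)&(z<75)&(H>8)&(H<30)&(S>110);st('pin',W[q])
    if q.sum()>4: rect('pin',W[q])
    for a in range(620,690,10):
        k=q&(x>a)&(x<=a+10)
        if k.any(): print(a,k.sum(),z[k].max().round(1),y[k].mean().round(1))
    g=ok&(abs(x-622)<40)&(abs(y+11)<40)&(z>122)&(z<220);st('punch',W[g]);t=g&(z>184);st('top',W[t]);rect('top',W[t]) if t.any() else 0
    t=ok&(x>500)&(x<526)&(abs(y+11)<40)&(z>60)&(z<90);st('tab',W[t]);rect('tab',W[t]) if t.any() else 0
    t=ok&(x>520)&(x<690)&(abs(y+10)<60)&(z>10)&(z<26);rect('walls',W[t])
a,b=ims
cv2.imwrite('pics/c6.png',np.hstack([cv2.resize(a[120:260,140:270],(390,420)),cv2.resize(b[140:280,220:350],(390,420))]))
E
```

```text
t 16.08 tcp [533.3   2.1 308.1] theta -8.08 F [-0.4 -0.1  0.5] gap 85.0 j [-0.19 -0.08  1.83  0.    1.39  1.53]
scene
pin 1
620 1 18.8 -25.4
punch 242 mean [624.9  -2.9 163.4] med [625.7  -0.9 166.6] lo [610.8 -18.1 124.1] hi [634.7   3.8 190.6]
top 64 mean [623.2  -7.7 188.9] med [623.3  -6.8 188.8] lo [612.3 -19.7 185.9] hi [633.8   2.4 191. ]
top rect [623.3  -8.4] [23.3 24. ] 20.6
tab 63 mean [512.5  -6.2  67.7] med [513.9  -5.4  68.8] lo [505.5 -27.2  60.6] hi [517.5  10.6  71.6]
tab rect [511.5  -8. ] [40.1 12.6] 88.4
walls rect [596.1  -8.3] [ 93.9 150.9] 89.9
side
pin 137 mean [647.7 -45.7  28.7] med [647.8 -45.6  29.1] lo [622.9 -55.3  16.2] hi [670.1 -35.4  39.9]
pin rect [647.7 -43.1] [20.3 51.2] 80.4
620 17 26.7 -39.6
630 29 30.4 -42.9
640 30 36.9 -45.5
650 29 39.9 -49.3
660 29 41.9 -49.2
670 3 33.1 -42.3
punch 293 mean [620.8 -18.6 162.7] med [620.4 -20.5 164.3] lo [609.3 -25.1 122.5] hi [634.   -2.6 192.1]
top 78 mean [621.7 -14.2 190.1] med [621.3 -14.9 190.7] lo [609.9 -25.1 185. ] hi [633.9  -1.2 193. ]
top rect [620.7 -12.5] [25.4 24.4] 45.6
tab 62 mean [511.5 -16.   69.5] med [511.8 -17.6  70.6] lo [506.6 -31.1  61.2] hi [516.9   7.3  72.7]
tab rect [512.1 -11.3] [42.8 10.2] 88.7
walls rect [597.8  -9.4] [151.9  96.4] 0.0
```

View pics/c6.png

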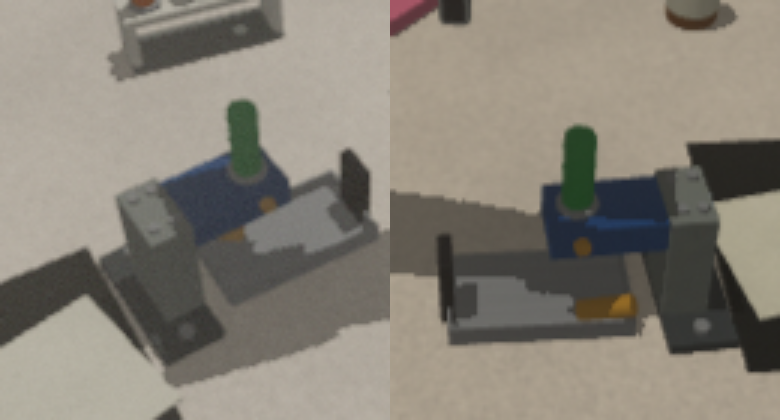

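The punch stands alone in the hole and the pin is in the pan, but it now leans against the near far-corner (side crop (605,305)). It has shifted since the last look, so I'll wait and check that it's at rest.

Call:
servo_tool(translation=[[-0.02, 0.03, 0], [-0.03, 0.06, 0], [-0.03, 0.09, 0], [-0.03, 0.12, 0], [-0.03, 0.12, 0], [-0.03, 0.12, 0], [-0.03, 0.12, 0], [-0.03, 0.12, 0], [-0.03, 0.12, 0], [-0.03, 0.12, 0], [-0.03, 0.12, 0], [-0.03, 0.12, 0]], rot=[[0, 0, 0], [0, 0, 0], [0, 0, 0], [0, 0, 0], [0, 0, 0], [0, 0, 0], [0, 0, 0], [0, 0, 0], [0, 0, 0], [0, 0, 0], [0, 0, 0], [0, 0, 0]])

```text
time_s: 17.18
tcp_pos: [487.6, -112.2, 308.0]
tool_rot: [0.998, -0.07, 0.0, -0.0]
ft_force: [0.8, 0.1, 0.6]
finger_gap: 85.5
```

```bash
python3 plan.py; python3 - <<'E'
from bench import vision,arm
from h import *
ims=[]
for c in('side','wrist','side','side','side'):
    s=arm.sense();d=vision.capture(c);W,ok=wcloud(d,s) if c=='wrist' else cloud(d);x,y,z=W[...,0],W[...,1],W[...,2]
    hsv=cv2.cvtColor(d['color'],cv2.COLOR_BGR2HSV).astype(int);H,S=hsv[...,0],hsv[...,1]
    q=ok&(abs(x-622)<80)&(abs(y+11)<70)&(z>-5)&(z<75)&(H>8)&(H<30)&(S>110);print(c,s['time_s']);st('pin',W[q])
    if q.sum()>4:
        rect('pin',W[q])
        # fit cylinder r=10
        from scipy.optimize import least_squares
        P=W[q&(z<60)]
        def f(v):
            a=np.array([np.cos(v[3])*np.cos(v[4]),np.sin(v[3])*np.cos(v[4]),np.sin(v[4])]);r=P-np.array([v[0],v[1],v[2]])
            return np.linalg.norm(np.cross(r,a),axis=1)-10
        o=least_squares(f,[*(P.mean(0)+[0,5,-8]),0,.2],loss='soft_l1');v=o.x;a=np.array([np.cos(v[3])*np.cos(v[4]),np.sin(v[3])*np.cos(v[4]),np.sin(v[4])]);t=(P-v[:3])@a
        lo,hi=np.percentile(t,[2,98]);print('centre',(v[:3]+a*(lo+hi)/2).round(1),'len',(hi-lo).round(1),'axis',a.round(2),'rms',np.sqrt((f(v)**2).mean()).round(2))
    ims.append(d['color'])
cv2.imwrite('pics/c7.png',np.hstack([cv2.resize(ims[-1][190:260,230:320],(400,311)),cv2.resize(ims[1],(400,311))]))
E
```

```text
t 17.18 tcp [ 487.6 -112.2  308. ] theta -8.03 F [0.8 0.1 0.6] gap 85.5 j [-0.43 -0.16  1.91  0.    1.39  1.28]
side 17.1833
pin 139 mean [647.  -45.8  28.2] med [647.1 -45.9  28.8] lo [622.9 -56.1  15.6] hi [670.5 -34.7  39.4]
pin rect [647.9 -43.9] [22.5 51. ] 84.1
centre [648.4 -40.1  23.1] len 48.4 axis [ 0.88 -0.3   0.35] rms 2.6
wrist 17.2333
pin 402 mean [647.4 -42.1  29.7] med [648.7 -42.   30. ] lo [623.5 -53.1  18.2] hi [669.5 -31.3  39.4]
pin rect [647.4 -41.3] [22.9 51.9] 83.6
centre [648.9 -39.8  21.8] len 48.0 axis [ 0.88 -0.27  0.38] rms 1.37
side 17.2833
pin 139 mean [646.7 -45.8  28.2] med [647.  -46.3  28.9] lo [623.  -55.   16.5] hi [669.9 -34.5  39. ]
pin rect [646.4 -44.3] [22.1 48.2] 87.2
centre [648.5 -40.6  22.6] len 48.6 axis [ 0.89 -0.24  0.38] rms 2.63
side 17.3333
pin 137 mean [646.8 -45.7  28. ] med [647.2 -46.3  28.2] lo [622.9 -54.6  15.2] hi [669.9 -34.4  40.4]
pin rect [646.5 -44.7] [22.8 48.1] 86.4
centre [648.6 -40.3  22.7] len 48.5 axis [ 0.88 -0.26  0.4 ] rms 2.67
side 17.3833
pin 138 mean [646.8 -45.9  28.2] med [647.3 -45.6  28.4] lo [622.9 -54.8  15.7] hi [670.1 -34.4  40.4]
pin rect [646.5 -44.7] [22.1 48. ] 87.9
centre [648.4 -40.2  22.8] len 48.5 axis [ 0.89 -0.28  0.35] rms 2.63
```

View pics/c7.png

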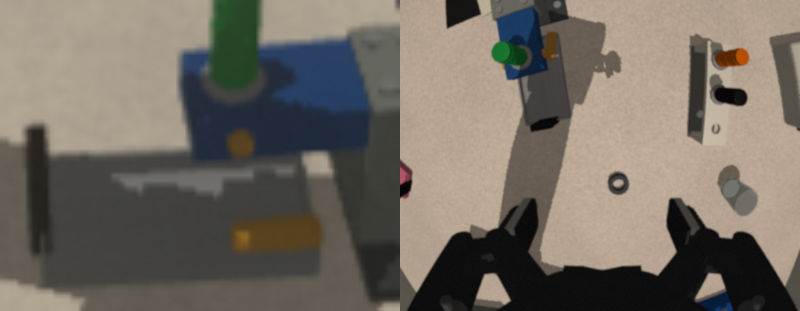

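The pin is at rest, propped in the corner of the pan. It sits about 136 mm in x and -30 mm in y from the tab, 23 mm high, which is inside the limits. Handing in.

```bash
python3 -c "
from bench import arm
print(arm.close_job())"
```

```text
the job is handed in; nothing more can be done
None
```

The job is done and handed in at about 17.4 s of the 61 s allowed. No verdict was reported, so this rests on my own last checks.

**What I did:** I put the steel tray under the pin and took the green punch from the rack. I pushed the pin out with it at about 5 N; the gripper never came near the pin. I then seated the punch's flange on the arm, let go and backed off. The pink tray was not touched.

**Last checks:**

| Item | Measured | Limit |
|---|---|---|
| Punch sideways from hole | about 2 mm | 14 mm |
| Punch handle centre above arm top | about 40 mm (top at about 190 mm above the bench) | 34 to 46 mm |
| Pin in tray frame, x | about 136 mm | 8 to 158 mm |
| Pin in tray frame, y | about -30 mm | ±43 mm |
| Pin centre height | about 23 mm | 42 mm |

- **Tray:** the top of its tab is about 70 mm above the bench, which fits a tray lying flat.
- **At rest:** the pin did not move across four side-camera readings over 0.2 s, and the robot was touching nothing.

**Not as expected:** the pin does not lie flat. It rests tilted about 22° against the walls in the far corner of the pan, and it shifted about 12 mm after it fell before settling.

The scene and side cameras disagreed by 4 to 8 mm in y on the tops of the punch and pin, because each sees a different face. I used their average, and the wrist camera agreed with it.

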